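# Pack the spare brass nozzle in its case and put the lid on

## Task

Pack the short brass nozzle into the open blue case: stand it upright on the case floor in the free space beside the orange-capped holder, which stays standing in the case. Then lay the blue lid squarely and centred on the case, so that it lies flat on the rim all round, and let go. Beware of the tall brass nozzle (the lid would not close over it) and the steel one: they are not wanted.

Things in the scene. Friction and masses are not known exactly. Their poses are not given: they have to be found in the camera images.
- nozzle_center (a point): The short brass nozzle, loose, upright on the bench: a cylinder 40 mm in diameter, 40 mm tall, its top 10 mm a blunt cone (straight side: the lower 30 mm). About 0.2 kg. This point is its centre, 20 mm above its underside; z is its axis. Two bystanders of the same shape stand nearby in any order: a brass one 72 mm tall and a steel one 40 mm tall.
- case: The open blue case, fixed to the bench, without its lid: a box, outside 140 mm along its x, 200 mm along its y, 55 mm high; walls and floor 5 mm thick (inside 130 x 190 mm, 50 mm deep). Origin at the centre of its underside, on the bench; z up. The holder stands in the +y half; the -y half is empty.
- holder_center (a point): The holder already packed in the case's +y half: a white round block with an orange cap, 50 mm in diameter, 38 mm tall, loose, standing on the case floor. This point is its centre, 19 mm above its underside; z is its axis.
- lid_grip (a point): The loose blue lid, flat on the bench: a plain plate 156 (its x) x 216 (its y) x 6 mm, no lip, 0.35 kg; it overhangs the case by 8 mm all round. On its middle a black bar handle, 100 mm along y, 14 mm wide (x), 14 mm high, held 21 mm clear of the plate by two posts near its ends. This point is the bar's centre, 34 mm above the lid's underside; axes are the lid's, z up.
Things that resemble listed ones, but are neither listed nor needed, are in the scene too. Leave any black or green look-alike of the part that bears nozzle_center alone.

How it is judged:
On the way:
1. the short brass nozzle stands upright on the floor of the case, the holder still standing beside it (x of nozzle_center in the frame of case between -0.065 and 0.065 m and y of nozzle_center in the frame of case between -0.095 and 0.095 m and z of nozzle_center in the frame of case between 0.019 and 0.031 m and angle between each of nozzle_center, holder_center's own z axis and vertical below 0.2 rad and x of holder_center in the frame of case between -0.065 and 0.065 m and y of holder_center in the frame of case between -0.095 and 0.095 m and z of holder_center in the frame of case between 0.018 and 0.03 m), for 0.2 s.
At the end, for the whole second after the job is handed in: The short brass nozzle and the holder both stand on the case floor (within 6 mm in height, tilted under 0.2 rad), and the lid lies flat on the rim: within 4 mm of seated height, tilted under 0.05 rad, its centre within 15 mm of the case's centre and its sides within 0.18 rad of the case's sides (all of step 1 and z of lid_grip in the frame of case between 0.085 and 0.093 m and angle between lid_grip's own z axis and vertical below 0.05 rad and horizontal distance between lid_grip and case below 0.015 m and angle between the x axis of lid_grip and the x axis of case, either way round below 0.18 rad); the robot touches nothing.
It also fails if it takes over 64 s, if anything falls off the work surface, if the arm or the gripper's body presses on something with over 40 N, if the wrist force passes 120 N, or if a joint passes its speed limit or range.

## Robot

A 6-joint arm with a two-finger parallel gripper is mounted at the origin on the work surface. World frame = base frame: x ahead of the robot, y to its left, z up, the work surface at z = 0. Lengths are in m, angles in rad, forces in N, time in s.
With the tool pointing down it reaches from about 0.375 to 0.825 m from the base axis. Payload 5.5 kg.
Tool frame: the origin (TCP) lies midway between the tips of the shut fingers; the grasp point (between the pads) lies 19 mm behind it; z points along the fingers, y is the direction in which the jaws open and shut (so a half turn about z gives the same grasp; the last joint's range is limited). The gripper opens to 85 mm and grips with 20 to 120 N. Pads are 22 mm wide; open, the fingers measure 114 mm over their backs; the gripper's body (76 mm by 85 mm) begins 54 mm behind the grasp point. The pads swing forward as they close: fully open they stand 13 mm farther back than shut.
Start: joints at [1.341, 0.314, -0.047, 1.21, 0, 1.571], TCP at [0.137, 0.584, 0.21] pointing down, gripper open.
Joint ranges: [-2.67, 2.67], [-0.69, 1.73], [-1.03, 1.25], [-2.08, 2.16], [-1.42, 1.45], [-3.14, 3.14]. Speed limits (rad/s): [2.39, 2.39, 3.01, 3.14, 3.14, 3.14].

## Interface

Orientations are given as a unit quaternion [x, y, z, w].
In Python, from workcell import robot, move_gripper, kinematics, observe, eyes, job, search_frame, regions_of, place_of gives the robot as it stands. Calls block until the motion is done:
- robot.move_pose(position, orientation): joint-space move of the TCP to a pose.
- robot.move_l(position, ori=None, vel=0.15): straight line of the TCP; ori=None keeps the orientation; vel is the mean speed in m/s.
- robot.movej(angles): joint-space move.
- move_gripper(opening, force=None): finger opening in m; force is the grip in N (None keeps the last); returns when the fingers have stopped.
- robot.pause(seconds).
- kinematics.ik(position, orientation): joint angles nearest the present ones, or None.
- observe(): the state.
- eyes.read_camera(name): name is "side" or "top"; returns a dict with "pixels" (400x640x3 uint8, blue, green, red), "fx", "fy", "cx", "cy" (pixels), "D" ([k1, k2, p1, p2, k3] as OpenCV has them; the pictures are not rectified), "R" (3x3) and "t" (3): a world point X has camera coordinates R X + t. Camera axes: x right, y down, z forward; pixel columns grow to the right and rows downward; lengths in m; the calibration is good to about 2 mm. A picture is of the moment at which its call begins. There is no depth.
A pose or a line that the arm cannot do raises robot.IKError and nothing moves.
- job.job_done(): hands the job in, once; it reports no verdict.
Trained networks look in the newest picture that a camera, given by its name, has taken for a name from the list of things; names that differ only in an ending like _2 or _b are one class to them, and where a whole thing is asked for, a point or a joint stands for the part that bears it (a point fixed in the world has none). Each returns a list of dicts, best first, with "confidence" (0 to 1); they miss things now and then, are a little off and sometimes report something else, mostly with a low value. They report only what shows in the picture. A call takes as long as a camera call. They do not tell look-alikes from the thing itself.
- search_frame(camera, name): "rect" ([left, top, right, bottom] in pixels, round what is visible of it).
- regions_of(camera, name): "region" (400x640 bool, what is visible of it) and "rect" ([left, top, right, bottom] in pixels, round what is visible of it).
- place_of(camera, name): "centre" ([column, row] in pixels: a listed point, or the origin of a listed thing).
The state is a dict: "time": time; "q": joint angles; "qvel": joint speeds; "tau": joint torques, N m; "position": TCP position; "tool_rot": TCP orientation; "contact_force": force on the tool from outside, world axes, zero at the start; "moment": the same for the moment, N m; "width": finger opening in m.
Only numpy, scipy, OpenCV 4.12 (cv2) and the standard library are available. Lean on these libraries where they do the work, as an engineer would, in place of code of your own. Each camera call takes 0.05 s, during which the arm holds its last target. There are 200 camera calls.

## Working session

There is one attempt and no reset: what is moved stays moved. The work goes in short steps, each a Python script; the robot and the scene stay as the last script left them, time stands still between calls to the robot, and variables do not carry over. Pictures are saved under pics/ and viewed, about 8 in all and at most 12, crops included, and the job is handed in when it is done.

```bash
ls; mkdir -p pics; python3 - <<'E'
from workcell import *
import cv2,numpy as np
for c in ("side","top"):
    d=eyes.read_camera(c); cv2.imwrite(f"pics/{c}0.png",d["pixels"])
    print(c,d["fx"],d["cx"],d["cy"],d["D"],np.round(d["R"],3).tolist(),np.round(d["t"],3), "pos",np.round(-np.array(d["R"]).T@d["t"],3))
    for n in ("nozzle_center","case","holder_center","lid_grip"):
        for r in place_of(c,n): print(n,"place",np.round(r["centre"],1),round(r["confidence"],2))
        for r in search_frame(c,n): print(n,"rect",np.round(r["rect"]),round(r["confidence"],2))
o=observe();print(o["time"],o["position"],o["tool_rot"])
E
```

```text
pics
side 389.4125795134201 318.81563067866534 194.54100868859666 [-0.0411335  0.         0.         0.         0.       ] [[0.999, -0.046, -0.009], [-0.036, -0.63, -0.776], [0.03, 0.775, -0.631]] [-0.575  0.021  0.947] pos [ 0.547 -0.748  0.609]
nozzle_center place [342.5 291.9] 0.73
nozzle_center place [297.4 266.9] 0.56
nozzle_center place [340.1 261.6] 0.55
nozzle_center rect [386. 242. 403. 267.] 0.8
nozzle_center rect [332. 279. 355. 305.] 0.78
nozzle_center rect [287. 255. 307. 279.] 0.78
nozzle_center rect [330. 253. 346. 273.] 0.68
case place [317.7 206.5] 0.67
case rect [279. 163. 349. 243.] 0.9
holder_center place [310.4 193.4] 0.6
holder_center rect [303. 179. 320. 200.] 0.93
lid_grip place [300.3 117.6] 0.83
lid_grip rect [271. 110. 327. 146.] 0.71
lid_grip rect [331. 280. 356. 304.] 0.47
top 374.88549724962104 316.59090088449886 201.77443435677583 [-0.00963792  0.          0.          0.          0.        ] [[-0.014, -1.0, 0.002], [-0.99, 0.014, -0.144], [0.144, -0.004, -0.99]] [-0.036  0.585  0.989] pos [ 0.436 -0.04   1.063]
nozzle_center place [387.5 224.8] 0.74
nozzle_center place [382.2 190.3] 0.73
nozzle_center place [406.3 195.8] 0.64
nozzle_center place [378.1 154.4] 0.58
nozzle_center rect [379. 216. 398. 232.] 0.64
nozzle_center rect [369. 150. 385. 167.] 0.52
nozzle_center rect [373. 186. 387. 204.] 0.48
case place [322.7 209.3] 0.82
case rect [281. 179. 359. 237.] 0.98
holder_center place [297.8 208.4] 0.65
holder_center rect [292. 203. 307. 225.] 0.55
holder_center rect [281. 178. 360. 237.] 0.52
lid_grip place [179.  219.2] 0.77
lid_grip rect [140. 190. 222. 256.] 0.55
lid_grip rect [282. 179. 360. 239.] 0.42
0.9 [0.13664253 0.58423487 0.21050986] [ 1.14641998e-01  9.93406871e-01  1.14587562e-05 -7.39266503e-06]
```

```bash
python3 - <<'E'
import cv2,numpy as np
s=cv2.imread("pics/side0.png");t=cv2.imread("pics/top0.png")
a=cv2.resize(s[90:320,240:440],None,fx=2.6,fy=2.6,interpolation=3); 
b=cv2.resize(t[110:270,120:430],None,fx=2.58,fy=2.58,interpolation=3)
cv2.imwrite("pics/a.png",a);cv2.imwrite("pics/b.png",b)
E
```

```text
(no output)
```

View pics/a.png

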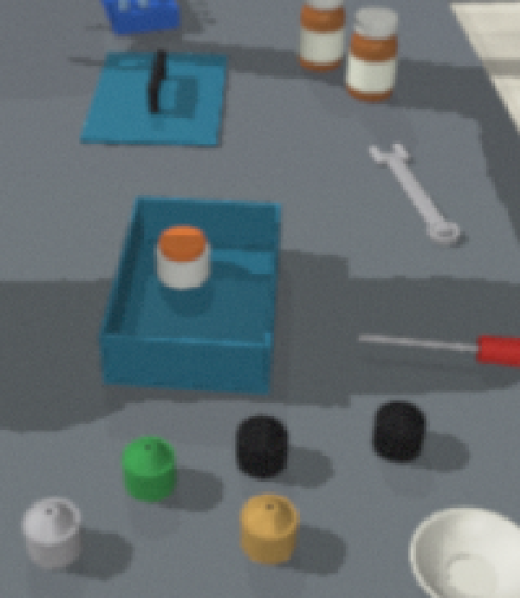

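View pics/b.png

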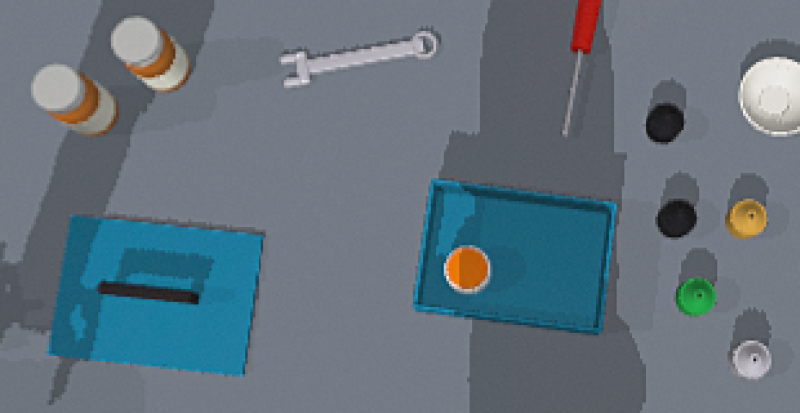

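Side view: steel at (260,295), short brass candidate at (343,292), green at (297,267), and two black at (341,262) and (394,255). The case is centred near (315,205) with the orange holder at (311,190), and the lid is at (300,125). I don't see the tall brass nozzle in these crops, so I'll check the whole picture for other brass objects while measuring.

```bash
cat > h.py <<'E'
from workcell import *
import cv2,numpy as np
def cam(c): 
    d=eyes.read_camera(c); d["K"]=np.array([[d["fx"],0,d["cx"]],[0,d["fy"],d["cy"]],[0,0,1.]])
    for k in("R","t","D"): d[k]=np.array(d[k],float)
    d["C"]=-d["R"].T@d["t"]; return d
def rays(d,px):
    p=cv2.undistortPoints(np.array(px,float).reshape(-1,1,2),d["K"],d["D"]).reshape(-1,2)
    r=np.c_[p,np.ones(len(p))]@d["R"]; return r/np.linalg.norm(r,axis=1)[:,None]
def plane(d,px,z):
    r=rays(d,px); return d["C"]+r*((z-d["C"][2])/r[:,2])[:,None]
def tri(ds,pxs):
    A=np.zeros((3,3));b=np.zeros(3);L=[]
    for d,p in zip(ds,pxs):
        r=rays(d,[p])[0];M=np.eye(3)-np.outer(r,r);A+=M;b+=M@d["C"];L.append((M,d["C"]))
    X=np.linalg.solve(A,b); return X,[np.linalg.norm(M@(X-C)) for M,C in L]
def proj(d,X): return cv2.projectPoints(np.array(X,float).reshape(-1,1,3),cv2.Rodrigues(d["R"])[0],d["t"],d["K"],d["D"])[0].reshape(-1,2)
def hsv(d,lo,hi): return cv2.inRange(cv2.cvtColor(d["pixels"],cv2.COLOR_BGR2HSV),np.array(lo),np.array(hi))
def blobs(m,amin=40):
    n,l,s,c=cv2.connectedComponentsWithStats(m); return sorted([(int(s[i,4]),s[i,:4],c[i],l==i) for i in range(1,n) if s[i,4]>=amin],key=lambda v:-v[0])
E
python3 - <<'E'
from h import *
T=cam("top");S=cam("side")
for n,d in(("top",T),("side",S)):
    print(n,"brass",[(a,r.tolist()) for a,r,c,_ in blobs(hsv(d,(14,90,60),(30,255,255)),25)])
    print(n,"orange",[(a,r.tolist(),c.round(1)) for a,r,c,_ in blobs(hsv(d,(3,150,100),(13,255,255)),25)])
    print(n,"blue",[(a,r.tolist()) for a,r,c,_ in blobs(hsv(d,(90,120,30),(108,255,255)),200)])
for nm,a,b in (("brass",(387.5,224.8),None),):pass
tn=dict(brass=(406.3,195.8),steel=(411,249),case=(322.7,209.3),holder=(297.8,208.4),lid=(179,219.2))
sn=dict(brass=(342.5,291.9),steel=(260,293),case=(317.7,206.5),holder=(310.4,193.4),lid=(300.3,117.6))
for k in tn: print(k,*[np.round(v,4) for v in tri((T,S),(tn[k],sn[k]))])
for z,box in ((.055,(270,170,370,245)),(.006,(135,185,230,262))):
    m=hsv(T,(90,120,30),(108,255,255));k=np.zeros_like(m);k[box[1]:box[3],box[0]:box[2]]=1
    b=blobs(m*k,200)[0][3]; pts=np.argwhere(b)[:,::-1]
    h=cv2.convexHull(pts.astype(np.int32)).reshape(-1,2)
    P=plane(T,h,z)[:,:2]; print(z,cv2.minAreaRect((P*1000).astype(np.float32)))
cv2.imwrite("pics/c.png",np.vstack([T["pixels"][:330,:],S["pixels"][60:]])[:, :] if 0 else cv2.resize(np.vstack([T["pixels"],S["pixels"]]),(480,600)))
E
```

```text
top brass [(364, [4, 317, 13, 39]), (348, [8, 270, 13, 37]), (333, [13, 224, 13, 36]), (315, [0, 367, 12, 33]), (314, [18, 179, 12, 35]), (296, [22, 136, 12, 34]), (273, [440, 217, 22, 17]), (188, [401, 187, 16, 16]), (151, [294, 207, 14, 14]), (76, [171, 123, 16, 17]), (74, [142, 141, 17, 17])]
top orange []
top blue [(4021, [138, 193, 84, 63]), (3535, [280, 179, 79, 61])]
side brass [(896, [281, 323, 26, 42]), (483, [333, 280, 21, 27]), (214, [12, 0, 30, 16]), (77, [341, 69, 24, 4]), (73, [213, 73, 25, 3]), (73, [181, 74, 25, 4]), (72, [309, 70, 25, 3]), (72, [245, 72, 25, 3])]
side orange [(165, [302, 178, 16, 12], array([309.7, 183.4])), (86, [376, 104, 16, 9], array([382.9, 108.1])), (76, [357, 93, 14, 8], array([363.2,  97.1]))]
side blue [(13729, [109, 0, 360, 79]), (3973, [278, 166, 70, 76]), (1603, [271, 110, 56, 36]), (784, [53, 0, 58, 32]), (566, [15, 6, 36, 42])]
brass [ 0.6045 -0.3007  0.0077] [0.0016 0.0016]
steel [ 0.4526 -0.3036  0.0191] [0.0008 0.0008]
case [ 0.5684 -0.0613  0.014 ] [0.0018 0.0018]
holder [ 5.633e-01  8.500e-03 -2.000e-04] [0.0086 0.0086]
lid [0.538  0.3336 0.0378] [0.0038 0.0038]
0.055 ((563.29296875, -51.27123260498047), (199.51358032226562, 142.23486328125), 81.61885833740234)
0.006 ((532.319580078125, 342.04852294921875), (215.99990844726562, 155.8466796875), 83.0876235961914)
```

View pics/c.png

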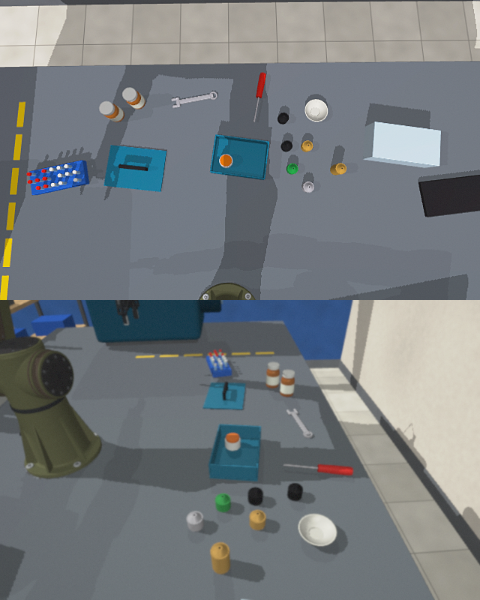

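The tall brass nozzle is at top (450,225) and side (294,344), where it measures 26x42 px. The brass at top (409,195) and side (343,293) measures 21x27 px, about the same size as the 40 mm steel one, so it's the short brass nozzle I want. Next I'll refine its position by fitting silhouettes in both views, and confirm it with an enlarged crop.

```bash
cat >> h.py <<'E'
from scipy.optimize import least_squares
a_=np.linspace(0,2*np.pi,60); ring=lambda r,z:np.c_[r*np.cos(a_),r*np.sin(a_),z+0*a_]
def bb(p): return np.r_[p.min(0),p.max(0)]
def boxfit(ds,rects,model,x0):   # model: points; solve offset x,y,z from mask boxes (x,y,w,h)
    R=[np.array([r[0]-.5,r[1]-.5,r[0]+r[2]-.5,r[1]+r[3]-.5]) for r in rects]
    f=lambda v:np.concatenate([bb(proj(d,model+v))-r for d,r in zip(ds,R)])
    s=least_squares(f,x0); return s.x,s.fun.round(1)
def rectfit(d,m,z):
    h=cv2.convexHull(np.argwhere(m)[:,::-1].astype(np.int32)).reshape(-1,2)
    return cv2.minAreaRect((plane(d,h,z)[:,:2]*1000).astype(np.float32))
E
python3 - <<'E'
from h import *
T=cam("top");S=cam("side")
def best(d,lo,hi,box):
    m=hsv(d,lo,hi);k=np.zeros_like(m);k[box[1]:box[3],box[0]:box[2]]=1;return blobs(m*k,20)[0]
B=((14,80,40),(32,255,255))
bt=best(T,*B,(395,180,425,210));bs=best(S,*B,(325,270,362,312))
for H in (.04,.072):
    mod=np.vstack([ring(.02,0),ring(.02,H-.01),ring(.006,H)])
    print("nozzle H",H,boxfit((T,S),(bt[1],bs[1]),mod,[.6,-.3,0]))
tt=best(T,*B,(435,210,470,240));ts=best(S,*B,(278,320,310,368));
for H in (.04,.072):
    mod=np.vstack([ring(.02,0),ring(.02,H-.01),ring(.006,H)]);print("tall H",H,boxfit((T,S),(tt[1],ts[1]),mod,[.6,-.3,0]))
O=((3,130,80),(22,255,255))
ot=best(T,*O,(285,195,315,230));os_=best(S,*O,(300,172,322,195))
print("cap top",ot[1],os_[1],boxfit((T,S),(ot[1],os_[1]),ring(.0225,0),[.56,0,.04]),tri((T,S),(ot[2],os_[2])))
K=((0,0,0),(180,255,55))
kt=best(T,*K,(155,215,200,235));ks=best(S,*K,(290,105,312,140))
print("handle",kt[1],ks[1],rectfit(T,kt[3],.041),rectfit(S,ks[3],.037),tri((T,S),(kt[2],ks[2])))
U=((88,100,25),(110,255,255))
lt=best(T,*U,(135,185,230,262));ls=best(S,*U,(262,105,335,150))
print("lid",rectfit(T,lt[3],.006),rectfit(S,ls[3],.006))
ct=best(T,*U,(270,170,370,245));cs=best(S,*U,(270,155,356,250))
print("case",rectfit(T,ct[3],.055))
def hull(v):
    c,s=np.cos(v[2]),np.sin(v[2]);P=np.array([[x,y,z] for x in(-.07,.07) for y in(-.1,.1) for z in(0,.055)])
    return np.c_[P[:,0]*c-P[:,1]*s+v[0],P[:,0]*s+P[:,1]*c+v[1],P[:,2]]
for dd in (((T,ct),),((S,cs),),((T,ct),(S,cs))):
    def f(v):
        out=[]
        for d,b in dd:
            h=cv2.convexHull(np.argwhere(b[3])[:,::-1].astype(np.int32)).reshape(-1,2).astype(float)
            H=cv2.convexHull(proj(d,hull(v)).astype(np.float32))
            # support function comparison
            n=np.c_[np.cos(a_),np.sin(a_)]
            out.append((H.reshape(-1,2)@n.T).max(0)-(h@n.T).max(0)-.4)
        return np.concatenate(out)
    s=least_squares(f,[.563,-.051,-.146],diff_step=1e-3);print("casefit",s.x.round(4),np.abs(s.fun).mean().round(2))
im=S["pixels"].copy()
for v in proj(S,hull(s.x)): cv2.circle(im,tuple(int(i) for i in v.round()),0,(0,0,255),-1)
cv2.imwrite("pics/d.png",np.hstack([cv2.resize(im[155:255,270:390],None,fx=4,fy=4,interpolation=0),cv2.resize(S["pixels"][270:370,270:345],None,fx=4,fy=4,interpolation=3)]))
E
```

```text
nozzle H 0.04 (array([ 0.6066454 , -0.30580909, -0.00342792]), array([-0.4, -0.2,  0.3, -0.6, -0.3, -0.3, -0.2,  0.4]))
nozzle H 0.072 (array([ 0.60661893, -0.30445283, -0.02267164]), array([-2.3, -1. ,  1. ,  0.4, -0.5, -5.2,  0.1,  5.8]))
tall H 0.04 (array([ 0.51546272, -0.41466431,  0.0156705 ]), array([ 2.4,  0.9, -1.3, -0.8,  0.6,  5. , -0.5, -5.3]))
tall H 0.072 (array([ 0.51559677, -0.413654  , -0.00344263]), array([-0.2,  0.3,  0.2, -0.4,  0.1,  0. , -0.1, -0. ]))
cap top [293 206  16  16] [302 177  17  13] (array([5.53909054e-01, 4.62350221e-04, 3.69423876e-02]), array([-0.2, -0.4,  0.1, -0.2, -1.1,  0.9,  0.5, -0.8])) (array([ 5.53359291e-01, -5.24635487e-05,  3.66704438e-02]), [np.float64(0.0005614278459874516), np.float64(0.0005614278459872167)])
handle [158 219  39   9] [298 110   6  23] ((530.7077026367188, 337.4174499511719), (105.609375, 11.660310745239258), 82.66195678710938) ((533.1264038085938, 315.3577880859375), (138.8556365966797, 10.963254928588867), 85.7836685180664) (array([0.53246169, 0.3440493 , 0.02297932]), [np.float64(3.0334372026126778e-05), np.float64(3.0334372026334233e-05)])
lid ((532.3253173828125, 342.19281005859375), (216.94691467285156, 156.03749084472656), 83.15563201904297) ((533.5744018554688, 336.0966491699219), (222.8854522705078, 155.65562438964844), 83.30989837646484)
case ((563.3128051757812, -51.24516296386719), (199.50747680664062, 142.57949829101562), 81.58336639404297)
casefit [ 0.5645 -0.0514 -0.1415] 0.33
casefit [ 0.5654 -0.0539 -0.1407] 0.71
casefit [ 0.5651 -0.0523 -0.1401] 0.54
```

View pics/d.png

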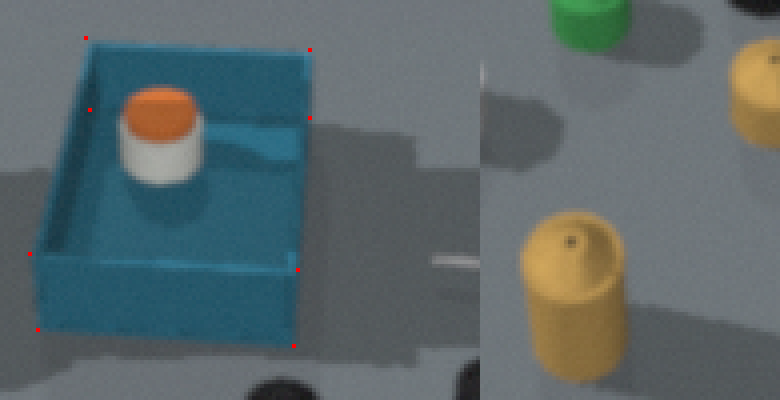

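Confirmed: the fit at the short position only works with H = 40 mm, and the crop at side (294,344) shows the tall one. Both nozzles' undersides measured -3.4 mm, which agrees with a small calibration bias, so I take the bench as z = 0. Picking up the nozzle now.

```bash
cat >> h.py <<'E'
def down(psi): p=(psi+np.pi/2)/2; return [np.cos(p),np.sin(p),0.,0.]
def st(s=""):
    o=observe();print(s,"t",round(o["time"],1),"p",np.round(o["position"],4),"F",np.round(o["contact_force"],1),"w",round(o["width"],4),"q6",round(float(o["q"][5]),2))
CASE=np.array([.5648,-.052]);YAW=-.14
def c2w(x,y): c,s=np.cos(YAW),np.sin(YAW); return CASE+[c*x-s*y,s*x+c*y]
E
python3 - <<'E'
from h import *
q=down(YAW); n=[.6065,-.3052]
robot.move_pose([*n,.14],q); st("above")
robot.move_l([*n,.002],vel=.12); st("at")
move_gripper(.03,40); st("grip")
robot.move_l([*n,.15],vel=.15); st("lift")
t=c2w(0,-.045); print(t)
robot.move_l([*t,.15],vel=.25); st("over case")
T=cam("top");S=cam("side")
cv2.imwrite("pics/e.png",np.hstack([cv2.resize(T["pixels"][150:300,260:440],None,fx=2.2,fy=2.2),cv2.resize(S["pixels"][100:250,250:430],None,fx=2.2,fy=2.2)]))
E
```

```text
above t 4.6 p [ 0.6069 -0.3044  0.1401] F [-0.   0.8 -0. ] w 0.0853 q6 1.24
at t 5.9 p [ 0.6073 -0.3056  0.003 ] F [ 0.3 -0.1  0.5] w 0.0858 q6 1.24
grip t 6.4 p [ 0.6066 -0.3053  0.0028] F [-2.4  0.9  6.2] w 0.0374 q6 1.24
lift t 7.5 p [ 0.6058 -0.3048  0.1487] F [-0.1 -0.1 -2.5] w 0.0375 q6 1.24
[ 0.55852056 -0.09655972]
over case t 8.6 p [ 0.5589 -0.0974  0.1499] F [ 0.6 -0.5 -1.8] w 0.0376 q6 1.54
```

View pics/e.png

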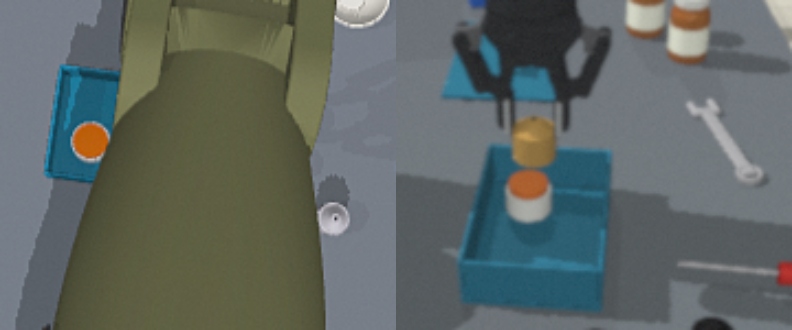

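The nozzle hangs upright between the pads, above the case and short of the holder (side crop (533,140)). The -1.8 N on the wrist matches 0.2 kg. Lowering it and releasing.

```bash
python3 - <<'E'
from h import *
t=c2w(0,-.045)
robot.move_l([*t,.03],vel=.12); st()
z=.03
while z>.004:
    z-=.003 if z>.012 else .0015; robot.move_l([*t,z],vel=.03); o=observe()
    if o["contact_force"][2]>2: break
st("down %.4f"%z)
move_gripper(.062); st("open")
robot.move_l([*t,.15],vel=.12); st("up")
l=[.532,.342]
robot.move_l([*l,.15],down(-.118),vel=.25); st("lid")
S=cam("side");T=cam("top")
cv2.imwrite("pics/f.png",np.hstack([cv2.resize(T["pixels"][160:260,260:380],None,fx=3.3,fy=3.3),cv2.resize(S["pixels"][155:255,265:385],None,fx=3.3,fy=3.3)]))
E
```

```text
t 9.8 p [ 0.5593 -0.0967  0.0308] F [ 0.4  0.1 -2.4] w 0.0373 q6 1.54
down 0.0075 t 11.8 p [ 0.5588 -0.0966  0.0078] F [-1.4  0.2  2.2] w 0.0374 q6 1.54
open t 12.2 p [ 0.5586 -0.0966  0.0075] F [ 0.8  0.5 -0.3] w 0.0623 q6 1.54
up t 13.5 p [ 0.5579 -0.0965  0.1491] F [ 0.3 -0.1 -0.3] w 0.0621 q6 1.54
lid t 15.4 p [0.5322 0.341  0.1501] F [-0.2  0.2 -0.3] w 0.062 q6 2.26
```

View pics/f.png

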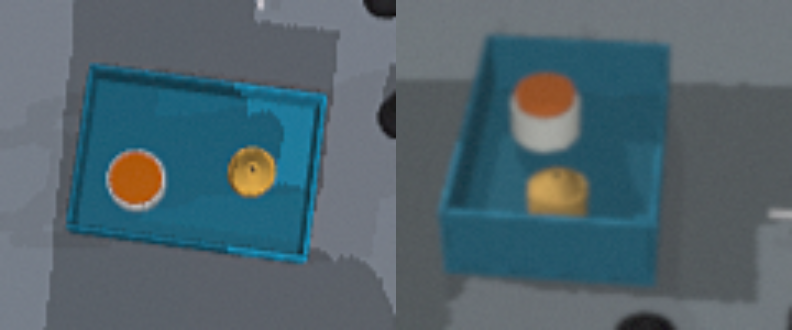

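Top view: the nozzle stands upright in the empty half at crop (252,172) and the holder is undisturbed at (135,180). Contact came 5 mm above the bench height, which matches the case floor. Next is the lid.

```bash
python3 - <<'E'
from h import *
l=[.532,.342]
robot.move_l([*l,.016],vel=.1); st("at")
move_gripper(.0,80); st("grip")
robot.move_l([*l,.05],vel=.06); robot.pause(.3); st("lift")
robot.move_l([*l,.14],vel=.12)
t=[.5642,-.0516]
robot.move_l([*t,.14],down(YAW),vel=.2); robot.pause(.3); st("over")
robot.move_l([*t,.09],vel=.08); robot.pause(.3); st("low")
S=cam("side");T=cam("top")
cv2.imwrite("pics/g.png",np.hstack([cv2.resize(T["pixels"][150:270,250:390],None,fx=2.8,fy=2.8),cv2.resize(S["pixels"][135:255,255:395],None,fx=2.8,fy=2.8)]))
E
```

```text
at t 17.0 p [0.5326 0.3424 0.0168] F [ 0.3 -0.8  0.5] w 0.0621 q6 2.26
grip t 17.5 p [0.5323 0.3421 0.0166] F [-1.7 -0.4  5.1] w 0.0104 q6 2.26
lift t 18.6 p [0.5318 0.3419 0.0496] F [ 0.3 -1.  -4.2] w 0.0106 q6 2.26
over t 21.9 p [ 0.5642 -0.0513  0.14  ] F [ 0.1 -0.  -3.1] w 0.0098 q6 1.62
low t 23.0 p [ 0.5646 -0.0516  0.0905] F [ 0.2 -0.3 -4.3] w 0.0105 q6 1.62
```

View pics/g.png

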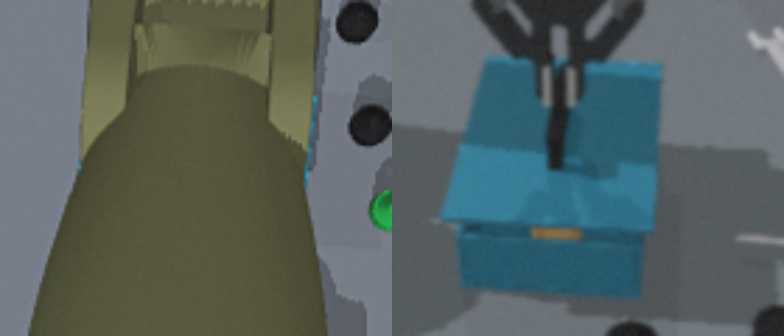

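Side view: the lid hangs level about 18 mm over the case, evenly left and right, with the brass showing in the gap at crop (556,233). Lowering it to contact.

```bash
python3 - <<'E'
from h import *
t=[.5642,-.0516];z=.09
while z>.066:
    z-=.003 if z>.078 else .001; robot.move_l([*t,z],vel=.03)
    if observe()["contact_force"][2]>1: break
st("contact %.4f"%z)
move_gripper(.05); robot.pause(.2); st("open")
robot.move_l([*t,.16],vel=.1); robot.move_l([.45,.3,.2],vel=.25); st("away")
S=cam("side");T=cam("top")
U=((88,100,25),(110,255,255))
def best(d,lo,hi,box):
    m=hsv(d,lo,hi);k=np.zeros_like(m);k[box[1]:box[3],box[0]:box[2]]=1;return blobs(m*k,20)[0]
print("lid top-view",rectfit(T,best(T,*U,(265,165,375,250))[3],.061))
print("lid_grip",[ [(np.round(r["centre"],1),round(r["confidence"],2)) for r in place_of(c,"lid_grip")[:2]] for c in("top","side")])
print(np.round(proj(T,[*CASE,.089]),1),np.round(proj(S,[*CASE,.089]),1))
cv2.imwrite("pics/h.png",np.hstack([cv2.resize(T["pixels"][150:270,250:390],None,fx=2.8,fy=2.8),cv2.resize(S["pixels"][135:255,255:395],None,fx=2.8,fy=2.8)]))
E
```

```text
contact 0.0710 t 25.8 p [ 0.5643 -0.0516  0.0716] F [-2.1  0.4  3.2] w 0.0102 q6 1.62
open t 26.5 p [ 0.5642 -0.0516  0.071 ] F [ 0.4  0.9 -0.4] w 0.05 q6 1.62
away t 29.1 p [0.4501 0.2991 0.1998] F [-0.3 -1.   0.2] w 0.0498 q6 2.3
lid top-view ((563.7896118164062, -50.24723815917969), (215.61395263671875, 156.69114685058594), 81.92811584472656)
lid_grip [[(array([319.4, 206.2]), 0.97)], [(array([311.4, 180.7]), 0.97)]]
[[319.6 206.5]] [[314.7 178.5]]
```

View pics/h.png

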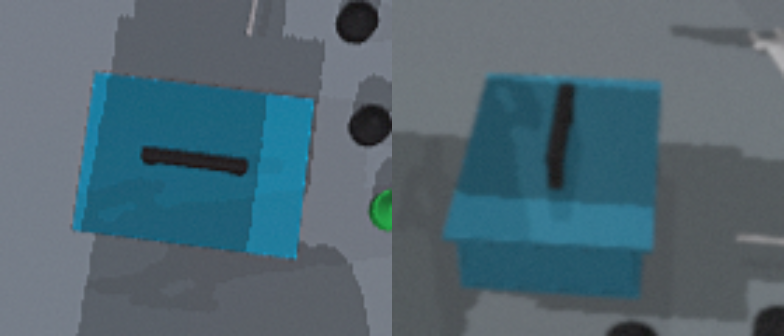

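In the top view, the seated lid is centred at (563.8, -50.2) mm, with its long side at 81.9°. The same camera put the case at (563.3, -51.2) mm and 81.6°. Contact came 55 mm above the bench height, which is the rim. In the side view the lid lies flat with even overhang, so I'm handing in.

```bash
python3 - <<'E'
from workcell import job
print(job.job_done())
E
```

```text
the job is handed in; nothing more can be done
None
```

The short brass nozzle is standing upright in the empty half of the case, the lid is on, and I handed the job in. The clock read about 29 s at the last reading before hand-in. The system reports no verdict, so what follows is from my own checks.

- **Nozzle:** it fitted a height of 40 mm and not 72 mm; the tall brass one was identified separately and left alone. It touched down 5 mm above its bench height, which matches the case floor. Before the lid went on, both cameras showed it and the holder upright.
- **Lid:** contact came 55 mm above its bench height, which is the rim. In the top view its centre is within about 1.2 mm of the case's centre and its sides within about 0.4° of the case's. The arm was clear of everything.

**Disagreements:**
- Heights measured from the two cameras came out 3–6 mm low, so I took the bench as z = 0 and used contact to judge height.
- The networks' first estimates for the case, holder and lid were 5–10 mm off, so I used the colour-outline measurements instead.
- In the side view, the network's point on the lid handle was about 4 pixels from where it should have been. The top view agreed to 0.4 pixel.

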